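# Load the spice carousel and hold it turned to the front

## Robot

A 6-joint arm with a two-finger parallel gripper is mounted at the origin on a cart in front of the work surface, level with it; the furniture and walls round the work are solid. World frame = base frame: x ahead of the robot, y to its left, z up, the work surface at z = 0. Lengths are in mm, angles in rad, forces in N, time in s.
With the tool pointing down it reaches from about 350 to 875 mm from the base axis. Payload 4.2 kg.
Tool frame: the origin (TCP) lies midway between the tips of the shut fingers; the grasp point (between the pads) lies 19 mm behind it (tcp_to_grasp is the distance from the TCP to the grasp point, in mm); z points along the fingers, y is the line along which they close (so a half turn about z gives the same grasp; the last joint's range is limited). The gripper opens to 85 mm and grips with 20 to 120 N. Pads are 22 mm wide; open, the fingers measure 114 mm over their backs; the gripper's body (76 mm by 85 mm) begins 54 mm behind the grasp point. The pads swing forward as they close: fully open they stand 13 mm farther back than shut.
Start: joints at [1.59, 0.385, 0.008, 0, -1.194, -0.259], TCP at [148.411, 607.102, 202.412] pointing down, gripper open.
Joint ranges: [-3.14, 3.14], [-1.21, 2.06], [-1.07, 1.41], [-3.16, 2.05], [-2.99, -0.16], [-3.1, 3.1]. Speed limits (rad/s): [2.79, 2.79, 3.14, 3.14, 3.14, 3.14].

## Interface

Orientations are given as a unit quaternion [x, y, z, w].
In Python, from bench import read_state, get_image, job_done, tcp_to_grasp gives the robot as it stands.
- The arm moves only by the tool jog_arm, never from a script. Its argument "plan" is a list of rows, each a list of 3 entries, a list of its own where there are three numbers: the finger opening in mm, from 0 to 85.4, then the shift along the tool's x, y, z as a fraction of full scale, then the turn, a rotation vector about the tool's x, y, z as a fraction of full scale. A call has 1 to 10 rows; each row is the pose to reach, as a shift and turn from the pose commanded when the call began, along the tool's axes at that moment; what a row does not reach only later rows make up. Full scale, the value 1, is 0.1 m for a shift and 60 degrees for a turn. A row lasts 1/8 s, in which the tool goes at most 62.5 mm and 10.7 degrees, less where a joint would pass 70% of its speed; a pose out of reach is approached as far as the arm can. A call with a number of a shift or a turn outside -1 to 1 is refused whole. A call with a gripper value outside its range is refused whole. The fingers move at their own pace and stop on an object; the grip force is fixed at half the most. Time passes only in rows, so rows that repeat a pose let the fingers close. It gives the time, the measured TCP pose, the force, the opening and the grip force at its end, in the units of the state.
- read_state(): the state, without advancing time (a new reading comes with each control period).
- get_image(name): name is "side" or "top" or "wrist"; returns a dict with "img" (384x512x3 uint8, red, green, blue), "range_z" (384x512 float32, mm along the optical axis (not along the pixel's ray), 0 where there is no reading), "intrinsics" (3x3 intrinsics, pixels), "extrinsics" (4x4, takes a point from camera to world coordinates); the wrist camera has in their place "tool_from_camera" (4x4, takes a point from camera to tool coordinates, whose origin is the TCP and whose axes are the flange's). Camera axes: x right, y down, z forward; pixel columns grow to the right and rows downward; lengths in mm; the calibration is good to about 2 mm. A picture is of the moment at which its call begins: read the wrist's pose just before it.
- job_done(): hands the job in; it is judged then, once.
The state is a dict: "clock": time; "joints": joint angles; "joint_vel": joint speeds; "joint_efforts": joint torques, N m; "position": TCP position; "ee_rot": TCP orientation; "contact_force": force on the tool from outside, world axes, zero at the start; "wrist_torque": the same for the moment, N m; "gripper_width": finger opening in mm; "grasp_force": force on a finger pad.
Only numpy, scipy, OpenCV 4.12 (cv2) and the standard library are available. Lean on these libraries where they do the work, as an engineer would, in place of code of your own. Each camera call takes 0.05 s, during which the arm holds its last target. There are 200 camera calls.

## Task

Pick up the blue-capped salt shaker that stands on the worktop and lay it on its side in the sloping wooden cradle of the spice carousel, foot against the stop and cap outward, without dropping it and with the cradle still out at the side, and let go of it. Then grip the black bar on top of the carousel, turn the carousel until the cradle with the shaker is over the red pointer of the foot, and finish while still gripping the bar so that the carousel stands still. Leave the green-capped spice jar, the red egg timer and the lemon on the worktop where they are.

Things in the scene. Friction and masses are not known exactly. Their poses are not given: they have to be found in the camera images.
- salt_shaker: White and pale blue salt shaker with a dark blue cap, loose, standing upright on the worktop: 130 mm tall, body 50 mm in diameter up to 101 mm, cap 45 mm in diameter from 101 to 130 mm, 0.1 to 0.2 kg, balance point about 60 mm up; held near the top it swings unless gripped firmly (45 N does). Origin at the centre of its underside, z up its axis to the cap. It may trade places with the spice jar and the egg timer.
- carousel_base: Fixed black round foot of the spice carousel, 160 mm in diameter, 13 mm high. Origin at the centre of its underside, on the carousel's vertical turning axis; z up. A red pointer 12 mm wide sticks out along its -x axis (roughly toward the robot), to 117 mm from the axis, just past the rim of the turning plate above it.
- plate (a point): Centre of the top face of the turning wooden plate, 210 mm in diameter, 10 mm thick, top 25 mm above the worktop. It carries the cradle, a 20 mm steel post with the grip bar on top, a wire rail 60 mm above the worktop and, on the side away from the cradle, two green-capped spice jars fixed to it (tops 131 mm above the worktop).
- carousel (a joint): Angle of the carousel on its foot, rad, counter-clockwise positive seen from above; 0 when the cradle points along the foot's -x axis, straight over the red pointer. Starts at 1.15 to 1.4 (cradle out to the robot's right). It turns to 2.5 either way, with a friction of about 0.12 N m, and stays where it is left.
- cradle: Sloping wooden half-pipe on the plate. Origin on its end stop, on the axis the shaker takes in it, 35 mm from the carousel axis, 60 mm above the worktop. z runs up the trough, outward, 45 degrees above level; x points out of its open side, square to the floor; y level. Floor and two sides (at 43 degrees to it) lie 26.5 mm from the z axis; along z the floor reaches to 93, the sides to 61 mm.
- trough (a point): Point on the cradle's axis, 37 mm up from the stop, mid-length of the trough. Lying home, the shaker has its underside on the stop and its z axis along the cradle's z, 45 degrees from upright; above the trough's low sides it is free for fingers at its level sides. Let go a few mm or degrees off (say tilted 38 degrees), it settles home by itself.
- bar: Black grip bar across the top of the carousel's post, 64 mm long (its x axis, level), 14 mm thick (y), 44 mm high (z). Origin at its centre, on the carousel's axis, 197 mm above the worktop. It is fixed to the carousel and turns with it (below it the post is thicker than the bar); its x axis is parallel to the foot's x axis when the joint reads 0.8.
- spice_jar: Bystander: green-capped glass spice jar standing loose on the worktop, 46 mm in diameter, 106 mm tall. Origin at the centre of its underside.
- egg_timer: Bystander: red and white round egg timer, 60 mm in diameter, 58 mm tall. Origin at the centre of its underside.
- lemon: Bystander: yellow lemon, 83 x 58 x 58 mm, lying behind the carousel. Origin at its underside.

How it is judged (in metres and radians):
On the way, in this order (a step that is already met when the one before it is completed fails the run):
1. the shaker lies in the cradle, cap outward, let go, the cradle still out to the side (joint above 0.4 rad) (z of salt_shaker in the frame of cradle between -0.006 and 0.015 m and x of salt_shaker in the frame of cradle between -0.012 and 0.012 m and y of salt_shaker in the frame of cradle between -0.012 and 0.012 m and angle between the z axis of salt_shaker and the z axis of cradle, either way round below 0.15 rad and contact force between the fingers and salt_shaker below 0.1 N and value of joint carousel above 0.4 rad and linear speed of salt_shaker below 0.03 m/s), for 0.3 s.
2. the cradle with the shaker is turned over the red pointer by the bar, which is gripped (z of salt_shaker in the frame of cradle between -0.006 and 0.015 m and x of salt_shaker in the frame of cradle between -0.012 and 0.012 m and y of salt_shaker in the frame of cradle between -0.012 and 0.012 m and angle between the z axis of salt_shaker and the z axis of cradle, either way round below 0.15 rad and contact force between the fingers and salt_shaker below 0.1 N and value of joint carousel between -0.12 and 0.12 rad and velocity of joint carousel between -0.05 and 0.05 rad/s and contact force between the fingers and bar above 2 N), for 0.2 s.
At the end, for the whole second after the job is handed in: Shaker untouched in the cradle: base centre within 12 mm of its axis and -6 to 15 mm from the stop, axes within 0.15 rad. Carousel still, within 0.12 rad of the red pointer, fingers pressing the bar with over 2 N. Loose spice jar, egg timer and lemon within 30 mm of their places (all of step 2 and linear speed of salt_shaker below 0.03 m/s and distance of each of spice_jar, egg_timer, lemon from where it was at the start of the episode below 0.03 m); the arm keeps its last pose, push and grip.
It fails at once if the shaker is dropped (faster than 0.6 m/s while no finger touches it) (linear speed of salt_shaker above 0.6 m/s and contact force between the fingers and salt_shaker below 0.05 N).
It fails at once if the loose spice jar, egg timer or lemon is pushed more than 30 mm (distance of any of spice_jar, egg_timer, lemon from where it was at the start of the episode above 0.03 m).
It also fails if it takes over 51 s, if anything falls off the work surface, if the arm or the gripper's body presses on something with over 40 N, if the wrist force passes 120 N, or if a joint passes its speed limit or range.

## Working session

There is one attempt and no reset: what is moved stays moved. The work goes in short steps, Python scripts to look and compute and a tool call to move; the robot and the scene stay as the last step left them, time stands still between calls to the robot, and variables do not carry over. Pictures are saved under pics/ and viewed, at most 10 in all, crops included, and the job is handed in when it is done.

Besides the shell and the picture viewer there is one more tool, called after "Emit:" as a command line: name --argument value ..., lists and objects as JSON in quotes. jog_arm: Moves the arm, as the interface text tells. Its arguments: {"type":"object","properties":{"plan":{"type":"array"}},"required":["plan"]}

```bash
mkdir -p pics; ls
python3 - <<'E'
from bench import *
import cv2, numpy as np
print(read_state(), tcp_to_grasp)
ims=[]
for n in("side","top"):
    d=get_image(n); np.savez(f"{n}0.npz",**d); ims.append(d["img"]); print(n,d["intrinsics"].tolist(),d["extrinsics"].round(3).tolist())
    cv2.imwrite(f"pics/{n}0.png",d["img"][:,:,::-1])
E
```

```text
pics
{'clock': 0.0, 'joints': array([ 1.58963243e+00,  3.85567784e-01,  6.63071015e-03, -4.95421117e-04,
       -1.19404136e+00, -2.58593492e-01]), 'joint_vel': array([-0.00031279, -0.0016834 , -0.00037294,  0.00108171, -0.00162805,
        0.00034702]), 'joint_efforts': array([ 3.44057644e-04, -3.92283154e+01,  1.88396269e+01,  4.18603912e+00,
       -4.68648796e-03,  4.55677224e-06]), 'position': array([148.25267595, 606.48538266, 201.31734716]), 'ee_rot': array([ 9.92811600e-01, -1.19682426e-01, -7.71656615e-05,  1.11240722e-03]), 'contact_force': array([-0.48443874,  0.92035706, -0.10313854]), 'wrist_torque': array([0.02392736, 0.0332013 , 0.03663042]), 'grasp_force': 0.0, 'gripper_width': 85.34706986405884} 18.700000000000003
side [[355.2401157581428, 0.0, 254.14067630722863], [0.0, 355.2401157581428, 191.89894576336312], [0.0, 0.0, 1.0]] [[0.818, -0.388, 0.424, 127.363], [-0.575, -0.559, 0.598, -730.97], [0.005, -0.733, -0.68, 815.354], [0.0, 0.0, 0.0, 1.0]]
top [[400.19141816598517, 0.0, 251.8869542312022], [0.0, 400.19141816598517, 191.25646417205118], [0.0, 0.0, 1.0]] [[-0.147, -0.968, 0.203, 324.724], [-0.989, 0.145, -0.025, -134.141], [-0.005, -0.204, -0.979, 1259.619], [0.0, 0.0, 0.0, 1.0]]
```

View pics/side0.png

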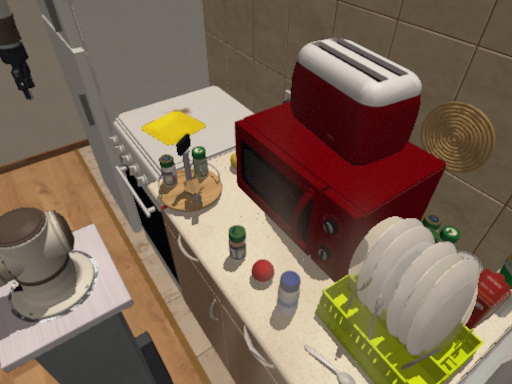

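View pics/top0.png

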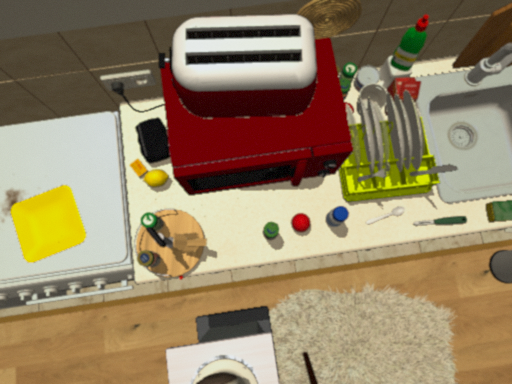

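The side view shows the shaker cap near (289,280), timer (263,270), loose jar (237,240), and carousel (190,190) with its bar at (183,143). The top view shows the shaker cap at (338,214), jar (271,230), timer (301,222), plate centre around (170,243), and red pointer near (180,277).

```bash
cat > h.py <<'E'
import numpy as np, cv2
def load(n): return dict(np.load(n+"0.npz"))
def cloud(d):
    K,T=d["intrinsics"],d["extrinsics"]; z=d["range_z"]; v,u=np.mgrid[:384,:512]
    p=np.stack([(u-K[0,2])*z/K[0,0],(v-K[1,2])*z/K[1,1],z],-1)
    return p@T[:3,:3].T+T[:3,3]
def ray(d,u,v,h):
    K,T=d["intrinsics"],d["extrinsics"]; r=T[:3,:3]@np.array([(u-K[0,2])/K[0,0],(v-K[1,2])/K[1,1],1]); o=T[:3,3]
    return o+r*(h-o[2])/r[2]
E
python3 - <<'E'
from h import *
for n,rois in(("top",dict(shaker=(315,195,360,235),jar=(258,215,285,245),timer=(285,207,315,238),car=(130,200,215,285))),("side",dict(shaker=(270,262,308,318),jar=(222,220,250,262),timer=(248,255,278,285),car=(150,130,230,215)))):
    d=load(n);P=cloud(d);hsv=cv2.cvtColor(d["img"],cv2.COLOR_RGB2HSV)
    for k,(a,b,c,e) in rois.items():
        p=P[b:e,a:c].reshape(-1,3);h=hsv[b:e,a:c].reshape(-1,3);ok=p[:,2]>-50
        masks=dict(shaker={'blue':(h[:,0]>105)&(h[:,0]<130)&(h[:,1]>110)},jar={'green':(h[:,0]>45)&(h[:,0]<85)&(h[:,1]>100)},timer={'red':((h[:,0]<8)|(h[:,0]>172))&(h[:,1]>150)},
          car={'plate':abs(p[:,2]-25)<6,'red':((h[:,0]<6)|(h[:,0]>172))&(h[:,1]>150),'bar':(p[:,2]>185)&(p[:,2]<230)&(h[:,2]<80),'green':(h[:,0]>45)&(h[:,0]<85)&(h[:,1]>100)})[k]
        for m,q in masks.items():
            q=q&ok;pp=p[q]
            if len(pp)==0: print(n,k,m,0);continue
            print(n,k,m,len(pp),"med",np.median(pp,0).round(1),"lo",np.percentile(pp,3,0).round(1),"hi",np.percentile(pp,97,0).round(1))
            if m=='bar':
                t=pp[pp[:,2]>210] ; 
                if len(t)>4:
                    w,V=np.linalg.eigh(np.cov(t[:,:2].T));print("  bartop",len(t),t.mean(0).round(1),np.sqrt(w).round(1),V[:,1].round(3), np.arctan2(V[1,1],V[0,1]))
            if m in('blue','green') and k!='car':
                t=pp[pp[:,2]>np.percentile(pp[:,2],97)-5];print("  top",len(t),((t.min(0)+t.max(0))/2).round(1),t.mean(0).round(1))
            if m=='plate' and n=='top':
                A=np.c_[pp[:,:2]*0+0,];hull=cv2.convexHull(pp[:,:2].astype(np.float32));print("  circ",cv2.minEnclosingCircle(hull))
d=load("side");cv2.imwrite("pics/crop1.png",np.hstack([cv2.resize(load("side")["img"][125:225,145:235],None,fx=4.4,fy=5,interpolation=2)[:,:,::-1],cv2.resize(load("top")["img"][200:285,128:216],None,fx=4.4,fy=500/85,interpolation=2)[:,:,::-1]]))
E
```

```text
top shaker blue 165 med [ 457.2 -401.9  129.8] lo [ 440.7 -420.2  123.7] hi [ 475.  -384.5  133.3]
  top 125 [ 457.5 -404.2  131.8] [ 457.6 -403.1  130.5]
top jar green 148 med [ 445.3 -202.2  106.7] lo [ 424.7 -218.7  101.7] hi [ 462.3 -183.6  110.1]
  top 109 [ 443.7 -200.7  108.3] [ 445.5 -202.1  107.4]
top timer red 250 med [ 457.7 -296.6   52.1] lo [ 435.  -320.3   40.4] hi [ 481.9 -274.3   60.2]
top car plate 2242 med [458.6 100.7  25.8] lo [366.1  17.1  21.3] hi [550.9 199.6  30. ]
  circ ((458.95391845703125, 108.26905822753906), 105.00376892089844)
top car red 9 med [351.   87.    9.9] lo [347.7  84.8  -2.3] hi [353.9  92.4  11.9]
top car bar 130 med [458.7 103.6 217.6] lo [434.8  87.8 191.1] hi [483.4 122.  222.4]
  bartop 101 [458.9 105.3 218.5] [ 3.  17.6] [-0.836 -0.549] -2.560747080527685
top car green 112 med [517.2 135.1 131.1] lo [499.3 120.2 114.8] hi [538.6 159.1 135.1]
side shaker blue 0
side jar green 175 med [ 440.2 -212.   104.1] lo [ 424.4 -225.6   87.4] hi [ 461.  -187.4  106.9]
  top 117 [ 296.4 -458.1  458.6] [ 440.2 -216.3  117. ]
side timer red 282 med [ 451.  -308.1   50.8] lo [ 433.5 -323.6   29.4] hi [ 475.1 -286.6   58. ]
side car plate 1586 med [453.   87.4  23.8] lo [367.4   8.5  20.3] hi [555.6 401.6  27.2]
side car red 13 med [352.7  85.6   8. ] lo [346.4  81.5   6.1] hi [359.3  91.3  10.3]
side car bar 160 med [455.2  96.3 205.8] lo [433.9  84.8 186.2] hi [482.8 115.  218.1]
  bartop 64 [458.4 100.2 215.4] [ 3.  17.3] [-0.846 -0.533] -2.579903605923419
side car green 149 med [504.1 136.8 121.9] lo [396.6 117.6 109.9] hi [535.1 155.2 131.3]
```

View pics/crop1.png

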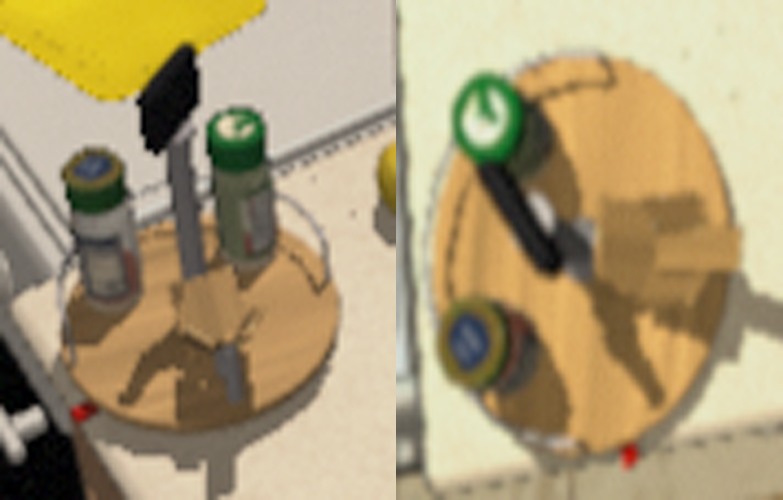

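The bar is at about (459,104) with yaw ≈0.57. The pointer direction gives foot yaw ≈0.18, so the joint reads about 1.19, which is inside the stated range. The cradle points to world −y. I start moving, raised, toward the carousel.

Emit:
jog_arm --plan '[[85,[0.4,0.4,-0.4],[0,0,0.17]],[85,[0.8,0.8,-0.8],[0,0,0.34]],[85,[1,1,-1],[0,0,0.5]],[85,[1,1,-1],[0,0,0.5]]]'

```text
clock: 0.6
position: [223.2, 485.3, 305.6]
ee_rot: [0.928, -0.374, -0.0, -0.003]
contact_force: [-0.3, 0.1, -0.4]
gripper_width: 85.1
grasp_force: 0.0
```

```bash
cat >> h.py <<'E'
from scipy.spatial.transform import Rotation as R
def go(pos,yaw=None,tilt=0.0):
    """pos of TCP (mm), yaw of tool x (rad), tilt about tool y (rad): shift/turn fractions"""
    from bench import read_state
    s=read_state(); r=R.from_quat(s["ee_rot"]); d=r.inv().apply(np.array(pos)-s["position"])/100
    print("t",round(s["clock"],2),"p",s["position"].round(1),"yawx",np.arctan2(*r.as_matrix()[[1,0],0]).round(3),"q",s["joints"].round(2),"w",round(float(s["gripper_width"]),1),"F",s["contact_force"].round(1),round(float(s["grasp_force"]),1))
    if yaw is None: t=np.zeros(3)
    else:
        g=R.from_euler("z",yaw)*R.from_euler("x",np.pi)*R.from_euler("y",tilt); t=(r.inv()*g).as_rotvec()/np.radians(60)
    print("shift",d.round(3),"turn",t.round(3)); return d,t
E
python3 - <<'E'
from h import *
go([440,122,300],-np.pi/4)
P=cloud(load("top")).reshape(-1,3);S=cloud(load("side")).reshape(-1,3)
for nm,Q in(("top",P),("side",S)):
    q=Q[(abs(Q[:,0]-460)<110)&(Q[:,1]<-340)&(Q[:,1]>-520)&(Q[:,2]>25)&(Q[:,2]<400)&(np.hypot(Q[:,0]-457,Q[:,1]+403)>33)]
    print(nm,len(q)); 
    for a in range(-520,-340,30):
        k=q[(q[:,1]>=a)&(q[:,1]<a+30)]
        if len(k):print(a,len(k),"xmin",k[:,0].min().round(),"zmax",k[:,2].max().round())
E
```

```text
t 0.6 p [223.2 485.3 305.6] yawx -0.766 q [ 1.44  0.17 -0.04  0.   -1.36 -0.64] w 85.1 F [-0.3  0.1 -0.4] 0.0
shift [4.082 1.116 0.037] turn [-0.005  0.003  0.019]
top 317
-520 153 xmin 504.0 zmax 184.0
-490 64 xmin 519.0 zmax 88.0
-460 100 xmin 519.0 zmax 86.0
side 614
-520 323 xmin 519.0 zmax 184.0
-490 153 xmin 520.0 zmax 83.0
-460 138 xmin 522.0 zmax 81.0
```

Emit:
jog_arm --plan '[[85,[0.5,0.13,0],[0,0,0]],[85,[1,0.27,0],[0,0,0]]]'

```text
clock: 0.85
position: [275.2, 396.8, 300.7]
ee_rot: [0.929, -0.371, -0.0, 0.001]
contact_force: [0.5, 0.5, 0.3]
gripper_width: 85.0
grasp_force: 0.0
```

Emit:
jog_arm --plan '[[85,[0.5,0.13,0],[0,0,0]],[85,[1,0.27,0],[0,0,0]]]'

```text
clock: 1.1
position: [329.0, 307.9, 301.1]
ee_rot: [0.928, -0.371, -0.0, 0.001]
contact_force: [0.6, 0.7, -0.0]
gripper_width: 84.7
grasp_force: 0.0
```

Emit:
jog_arm --plan '[[85,[0.5,0.13,0],[0,0,0]],[85,[1,0.27,0],[0,0,0]],[85,[1,0.27,0],[0,0,0]],[85,[1,0.27,0],[0,0,0]]]'

```text
clock: 1.6
position: [382.3, 220.7, 301.5]
ee_rot: [0.928, -0.372, -0.0, 0.001]
contact_force: [-0.3, 0.4, 0.5]
gripper_width: 85.0
grasp_force: 0.0
```

Run:
```python
from h import *
from bench import *
go([440,122,300],-np.pi/4)
s=read_state();d=get_image("wrist");np.savez("wrist0.npz",p=s["position"],q=s["ee_rot"],**d);print(d["tool_from_camera"].round(3).tolist(),d["intrinsics"].tolist())
cv2.imwrite("pics/wrist0.png",d["img"][:,:,::-1])
```

```text
t 1.6 p [382.3 220.7 301.5] yawx -0.763 q [ 0.89  0.   -0.23 -0.   -1.34 -0.09] w 85.0 F [-0.3  0.4  0.5] 0.0
shift [1.099 0.315 0.015] turn [0.002 0.    0.021]
[[-0.001, -0.96, -0.28, 70.104], [1.0, -0.001, -0.001, -0.57], [0.0, -0.28, 0.96, -172.99], [0.0, 0.0, 0.0, 1.0]] [[329.4761710200088, 0.0, 255.69689737322693], [0.0, 329.4761710200088, 195.26664353015852], [0.0, 0.0, 1.0]]
```

View pics/wrist0.png

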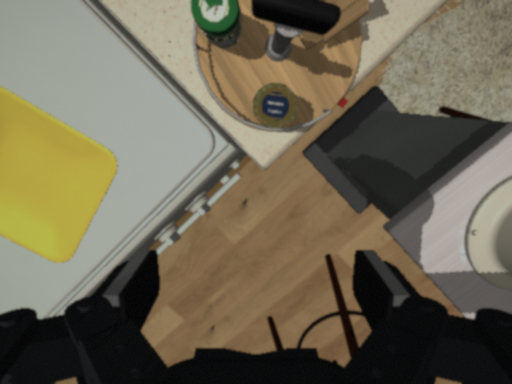

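The wrist image shows the carousel at the top, with the bar near (295,12), the pointer near (343,102), and the cradle cut off above. I move one step further and measure.

Emit:
jog_arm --plan '[[85,[0.45,0.2,0],[0,0,0]],[85,[0.9,0.4,0],[0,0,0]],[85,[0.9,0.4,0],[0,0,0]],[85,[0.9,0.4,0],[0,0,0]]]'

```text
clock: 2.15
position: [419.7, 130.2, 302.1]
ee_rot: [0.928, -0.372, -0.0, 0.0]
contact_force: [-0.8, 0.0, -0.4]
gripper_width: 84.6
grasp_force: 0.0
```

```bash
cat >> h.py <<'E'
def wrist(tag):
    from bench import read_state,get_image
    s=read_state();d=get_image("wrist");T=np.eye(4);T[:3,:3]=R.from_quat(s["ee_rot"]).as_matrix();T[:3,3]=s["position"]
    d["extrinsics"]=T@d["tool_from_camera"];np.savez(tag+"0.npz",**d);cv2.imwrite(f"pics/{tag}.png",d["img"][:,:,::-1]);return d
E
python3 - <<'E'
from h import *
go([457,-403,300],-np.pi/2)
d=wrist("w1");P=cloud(d);h=cv2.cvtColor(d["img"],cv2.COLOR_RGB2HSV)
m=(P[...,2]>208)&(P[...,2]<230)&(abs(P[...,0]-459)<60)&(abs(P[...,1]-105)<60)
t=P[m];w,V=np.linalg.eigh(np.cov(t[:,:2].T));r=cv2.minAreaRect(t[:,:2].astype(np.float32));print("bar",len(t),t.mean(0).round(1),(np.sqrt(w*12)).round(1),np.arctan(V[1,1]/V[0,1]).round(3),r)
m=(abs(P[...,2]-25)<4)&(np.hypot(P[...,0]-459,P[...,1]-105)<125);t=P[m][:,:2];hull=cv2.convexHull(t.astype(np.float32));print("plate",len(t),cv2.minEnclosingCircle(hull))
m=((h[...,0]<6)|(h[...,0]>172))&(h[...,1]>150)&(np.hypot(P[...,0]-459,P[...,1]-105)<140);t=P[m];print("red",len(t),t.mean(0).round(1),t.min(0).round(1),t.max(0).round(1))
# cradle points
c=np.array([-.198,-.98]);m=(P[...,2]>30)&(P[...,2]<125);a=(P[...,:2]-[459,105])@c;m&=(a>20)&(a<120);t=P[m];l=(t[:,:2]-[459,105])@[-c[1],c[0]]
for a0 in range(20,120,15):
    k=(((t[:,:2]-[459,105])@c)//15*15==a0//15*15)
    if k.sum()>5: print("r",a0//15*15,k.sum(),"lat",np.percentile(l[k],[3,50,97]).round(1),"z",np.percentile(t[k,2],[3,50,97]).round(1))
E
```

```text
t 2.15 p [419.7 130.2 302.1] yawx -0.762 q [ 0.67 -0.   -0.23 -0.   -1.34  0.14] w 84.6 F [-0.8  0.  -0.4] 0.0
shift [3.951 3.6   0.021] turn [0.    0.    0.772]
bar 1495 [460.1 108.3 219.1] [13.9 61. ] 0.579 ((459.5809631347656, 108.74835968017578), (63.50148010253906, 14.174829483032227), 33.09347915649414)
plate 11678 ((459.5612487792969, 109.10137939453125), 104.82706451416016)
red 42 [348.7  90.   11.6] [344.2  84.4   8.2] [352.3  95.4  13.5]
r 15 340 lat [-22.1   0.6  22.6] z [62.4 67.5 72.7]
r 30 496 lat [-23.3   0.7  23.7] z [47.8 55.2 62.2]
r 45 626 lat [-25.5   0.6  26.6] z [42.7 52.4 68.8]
r 60 721 lat [-25.7   0.4  26.8] z [54.5 67.4 84.1]
r 75 747 lat [-24.7   0.7  26.2] z [69.3 81.2 93.9]
r 90 364 lat [-12.4   0.8  13.4] z [83.3 90.3 97.7]
r 105 299 lat [-9.1  0.8 10.6] z [ 97.6 104.  108.4]
```

View pics/w1.png

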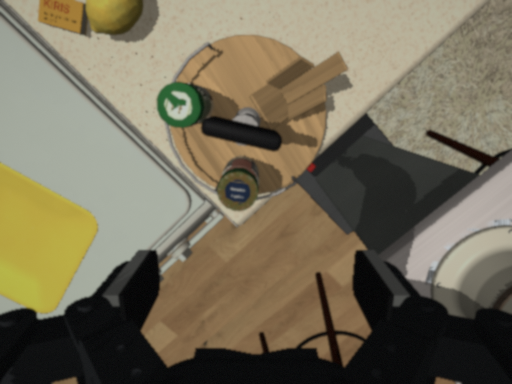

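The carousel is clear in this view: axis (459.6,109), bar yaw 0.579, joint ≈1.21, and cradle toward (-0.19,-0.98). Next I move to the shaker.

Emit:
jog_arm --plan '[[85,[0.35,0.3,0],[0,0,0]],[85,[0.7,0.6,0],[0,0,0]],[85,[1,0.9,0],[0,0,0]]]'

```text
clock: 2.58
position: [430.1, -4.7, 302.4]
ee_rot: [0.929, -0.371, 0.0, -0.0]
contact_force: [1.8, -0.3, 0.1]
gripper_width: 85.3
grasp_force: 0.0
```

Emit:
jog_arm --plan '[[85,[0.35,0.3,0],[0,0,0]],[85,[0.7,0.6,0],[0,0,0]],[85,[1,0.9,0],[0,0,0]]]'

```text
clock: 2.95
position: [440.6, -139.2, 302.4]
ee_rot: [0.929, -0.371, 0.0, -0.0]
contact_force: [0.5, -0.6, 0.8]
gripper_width: 84.7
grasp_force: 0.0
```

Emit:
jog_arm --plan '[[85,[0.35,0.3,0],[0,0,0.15]],[85,[0.7,0.6,0],[0,0,0.3]],[85,[1,0.9,0],[0,0,0.46]],[85,[1,0.9,0],[0,0,0.62]],[85,[1,0.9,0],[0,0,0.77]],[85,[1,0.9,0],[0,0,0.77]],[85,[1,0.9,0],[0,0,0.77]]]'

```text
clock: 3.82
position: [450.6, -272.4, 302.4]
ee_rot: [0.709, -0.705, -0.0, -0.0]
contact_force: [0.5, -0.5, -0.7]
gripper_width: 84.7
grasp_force: 0.0
```

Run:
```python
from h import *
d=wrist("w2");P=cloud(d);h=cv2.cvtColor(d["img"],cv2.COLOR_RGB2HSV)
m=(abs(P[...,2]-130)<7)&(np.hypot(P[...,0]-457,P[...,1]+403)<40);t=P[m];hull=cv2.convexHull(t[:,:2].astype(np.float32));print("cap",len(t),t.mean(0).round(1),cv2.minEnclosingCircle(hull))
go([457,-403,230],-np.pi/2)
```

```text
cap 1821 [ 458.6 -403.3  129.7] ((458.7552185058594, -403.87158203125), 22.98663902282715)
t 3.88 p [ 450.4 -272.6  302.4] yawx -1.566 q [-0.24  0.16 -0.05 -0.   -1.36  0.24] w 85.0 F [ 0.6 -0.1 -0.7] 0.0
shift [ 1.304 -0.06   0.724] turn [-0.     0.     0.004]
```

View pics/w2.png

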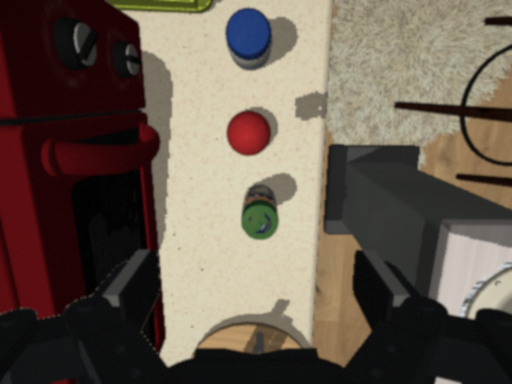

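The wrist view shows the blue cap at (249,35), the red timer at (248,132), and the green jar at (260,220). The shaker is at (458.7,-403.6), top at 130 mm, as it should be. I descend in line above it.

Emit:
jog_arm --plan '[[85,[0.35,-0.03,0.35],[0,0,0]],[85,[0.7,-0.06,0.7],[0,0,0]],[85,[1,-0.083,1],[0,0,0]]]'

```text
clock: 4.25
position: [458.5, -373.9, 201.1]
ee_rot: [0.708, -0.706, -0.0, 0.0]
contact_force: [-0.4, 0.3, 0.9]
gripper_width: 85.1
grasp_force: 0.0
```

Emit:
jog_arm --plan '[[85,[0.31,0,0.2],[0,0,0]],[85,[0.31,0,0.36],[0,0,0]],[85,[0.31,0,0.36],[0,0,0]],[85,[0.31,0,0.36],[0,0,0]]]'

```text
clock: 4.75
position: [459.1, -403.9, 167.6]
ee_rot: [0.708, -0.706, 0.001, -0.0]
contact_force: [-0.1, 0.5, 0.5]
gripper_width: 84.8
grasp_force: 0.0
```

```bash
python3 -c "
from h import *
go([458.7,-403.6,67],-np.pi/2)"
```

```text
t 4.75 p [ 459.1 -403.9  167.6] yawx -1.568 q [-0.46  0.39 -0.08  0.   -1.1   0.46] w 84.8 F [-0.1  0.5  0.5] 0.0
shift [-0.004  0.005  1.006] turn [-0.001 -0.001  0.003]
```

Emit:
jog_arm --plan '[[85,[0,0,0.4],[0,0,0]],[85,[0,0,0.8],[0,0,0]],[85,[0,0,0.95],[0,0,0]],[85,[0,0,1],[0,0,0]],[85,[0,0,1],[0,0,0]]]'

```text
clock: 5.38
position: [459.4, -404.8, 67.9]
ee_rot: [0.708, -0.707, 0.001, -0.0]
contact_force: [0.6, 0.6, -0.2]
gripper_width: 84.9
grasp_force: 0.0
```

Emit:
jog_arm --plan '[[40,[0,0,0],[0,0,0]],[20,[0,0,0],[0,0,0]],[20,[0,0,0],[0,0,0]],[20,[0,0,0],[0,0,0]],[20,[0,0,0],[0,0,0]],[20,[0,0,0],[0,0,0]],[20,[0,0,0],[0,0,0]],[20,[0,0,0],[0,0,0]]]'

```text
clock: 6.38
position: [459.1, -404.9, 67.6]
ee_rot: [0.708, -0.707, 0.001, -0.0]
contact_force: [-1.0, -0.0, 5.4]
gripper_width: 43.6
grasp_force: 61.2
```

Emit:
jog_arm --plan '[[20,[0,0,-0.2],[0,0,0]],[20,[0,0,-0.5],[0,0,0]],[20,[0,0,-1],[0,0,0]],[20,[0,0,-1],[0,0,0]],[20,[0,0,-1],[0,0,0]]]'

```text
clock: 7.0
position: [457.6, -403.5, 165.1]
ee_rot: [0.707, -0.707, -0.001, -0.0]
contact_force: [-0.5, -0.4, -2.2]
gripper_width: 44.0
grasp_force: 61.3
```

Run:
```python
from h import *
from bench import *
go([458,-300,230])
d=get_image("side");np.savez("s10.npz",**d)
cv2.imwrite("pics/s1.png",cv2.resize(d["img"][190:330,220:360],None,fx=4,fy=4,interpolation=2)[:,:,::-1])
```

```text
t 7.0 p [ 457.6 -403.5  165.1] yawx -1.57 q [-0.46  0.39 -0.08 -0.   -1.1   0.46] w 44.0 F [-0.5 -0.4 -2.2] 61.3
shift [-1.036 -0.003 -0.647] turn [0. 0. 0.]
```

View pics/s1.png

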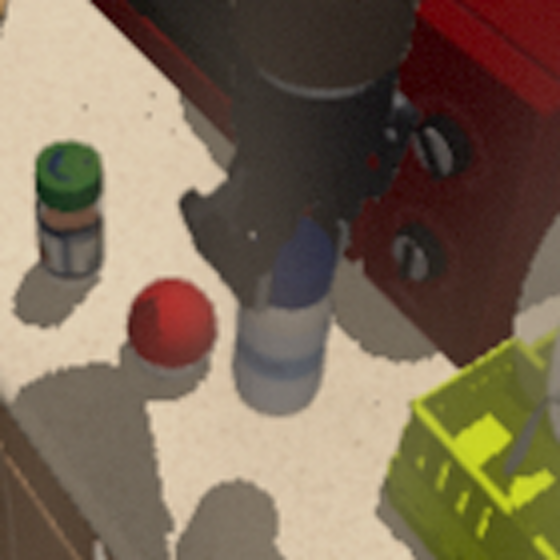

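The shaker hangs upright. The pads hold it at the cap, with fingertips near the cap's lower edge and the foot clear of the table. I carry it high, past the jar.

Emit:
jog_arm --plan '[[20,[-0.1,0,-0.2],[0,0,0]],[20,[-0.3,0,-0.4],[0,0,0]],[20,[-0.6,0,-0.6],[0,0,0]],[20,[-1,0,-0.6],[0,0,0]]]'

```text
clock: 7.55
position: [459.0, -303.3, 227.9]
ee_rot: [0.707, -0.707, 0.001, -0.001]
contact_force: [0.6, 0.1, -1.6]
gripper_width: 43.7
grasp_force: 61.3
```

Emit:
jog_arm --plan '[[20,[-0.35,0,0],[0,0,0]],[20,[-0.7,0,0],[0,0,0]],[20,[-1,0,0],[0,0,0]]]'

```text
clock: 7.92
position: [457.5, -202.2, 226.3]
ee_rot: [0.708, -0.706, -0.0, 0.0]
contact_force: [0.0, 0.1, -1.6]
gripper_width: 43.8
grasp_force: 61.3
```

Emit:
jog_arm --plan '[[20,[-0.35,0,0],[0,0,0]],[20,[-0.7,0,0],[0,0,0]],[20,[-0.9,0,0],[0,0,0]],[20,[-1,0,0],[0,0,0]],[20,[-1,0,0],[0,0,0]]]'

```text
clock: 8.55
position: [457.9, -103.8, 226.4]
ee_rot: [0.708, -0.706, -0.0, 0.0]
contact_force: [0.9, 1.0, -1.7]
gripper_width: 44.0
grasp_force: 61.3
```

Run:
```python
from h import *
yaw=np.arctan2(-.982,-.191)
go([443.6,-50,225],yaw,-np.pi/4)
d=load("s1");P=cloud(d).reshape(-1,3);q=P[(np.hypot(P[:,0]-457.6,P[:,1]+403.5)<40)&(P[:,2]>80)&(P[:,2]<190)]
print(np.percentile(q[:,2],[0.5,2,5]),len(q), q[q[:,2]<130][:,:2].mean(0))
```

```text
t 8.55 p [ 457.9 -103.8  226.4] yawx -1.568 q [ 0.12  0.1  -0.32 -0.   -1.16 -0.12] w 44.0 F [ 0.9  1.  -1.7] 61.3
shift [-0.538  0.141  0.014] turn [ 0.073 -0.748  0.176]
[100.63293184 102.52530307 105.96290096] 532 [ 444.74253318 -419.58045889]
```

Emit:
jog_arm --plan '[[20,[-0.07,0.02,0],[0.009,-0.09,0.022]],[20,[-0.14,0.04,0],[0.018,-0.19,0.044]],[20,[-0.22,0.06,0],[0.028,-0.3,0.07]],[20,[-0.3,0.08,0],[0.04,-0.41,0.097]],[20,[-0.38,0.1,0],[0.051,-0.52,0.122]],[20,[-0.46,0.12,0],[0.062,-0.63,0.148]],[20,[-0.54,0.14,0],[0.073,-0.748,0.176]],[20,[-0.54,0.14,0],[0.073,-0.748,0.176]],[20,[-0.54,0.14,0],[0.073,-0.748,0.176]]]'

```text
clock: 9.68
position: [444.3, -51.2, 226.5]
ee_rot: [-0.587, 0.714, 0.242, 0.295]
contact_force: [0.5, 0.2, -0.7]
gripper_width: 43.8
grasp_force: 61.1
```

Run:
```python
from h import *
yaw=np.arctan2(-.982,-.191)
go([443.6-.191*50*-0,-30,171],yaw,-np.pi/4)
go([443.6,27,171],yaw,-np.pi/4)
```

```text
t 9.68 p [444.3 -51.2 226.5] yawx -1.764 q [-0.37  0.21 -0.15 -0.78 -1.43  0.38] w 43.8 F [ 0.5  0.2 -0.7] 61.1
shift [0.245 0.048 0.539] turn [-0.002 -0.002 -0.   ]
t 9.68 p [444.3 -51.2 226.5] yawx -1.764 q [-0.37  0.21 -0.15 -0.78 -1.43  0.38] w 43.8 F [ 0.5  0.2 -0.7] 61.1
shift [-0.151  0.158  0.934] turn [-0.002 -0.002 -0.   ]
```

Emit:
jog_arm --plan '[[20,[0.08,0.02,0.2],[0,0,0]],[20,[0.17,0.03,0.38],[0,0,0]],[20,[0.24,0.05,0.54],[0,0,0]],[20,[0.12,0.08,0.66],[0,0,0]],[20,[-0.02,0.12,0.8],[0,0,0]],[20,[-0.15,0.16,0.93],[0,0,0]],[20,[-0.15,0.16,0.93],[0,0,0]],[20,[-0.15,0.16,0.93],[0,0,0]]]'

```text
clock: 10.68
position: [443.3, 27.8, 171.9]
ee_rot: [-0.588, 0.713, 0.243, 0.296]
contact_force: [-0.7, 0.1, -1.0]
gripper_width: 43.9
grasp_force: 61.2
```

Run:
```python
from h import *
from bench import *
yaw=np.arctan2(-.982,-.191)
go([443.6,27,111.3],yaw,-np.pi/4)
d=get_image("side");np.savez("s20.npz",**d);P=cloud(d)
h=cv2.cvtColor(d["img"],cv2.COLOR_RGB2HSV)
# shaker side points: pale, above trough
o=np.array([452.9,74.6,60]);c=np.array([-.191,-.982,0]);z=(c+[0,0,1])/2**.5;x=(-c+[0,0,1])/2**.5;y=np.cross(z,x)
L=(P-o)@np.c_[x,y,z];m=(L[...,0]>15)&(L[...,0]<80)&(abs(L[...,1])<40)&(L[...,2]>20)&(L[...,2]<200);m&=h[...,2]>90
m&=h[...,1]<110
q=L[m];print(len(q))
for a in range(30,190,15):
    k=q[(q[:,2]>=a)&(q[:,2]<a+15)]
    if len(k)>5: print(a,len(k),np.percentile(k,[2,50,98],axis=0).round(1).tolist())
cv2.imwrite("pics/s2.png",cv2.resize(d["img"][90:230,130:270],None,fx=4,fy=4,interpolation=2)[:,:,::-1])
```

```text
t 10.68 p [443.3  27.8 171.9] yawx -1.762 q [-0.22  0.22 -0.29 -0.84 -1.24  0.39] w 43.9 F [-0.7  0.1 -1. ] 61.2
shift [ 0.433 -0.003  0.424] turn [-0.001 -0.     0.001]
19
120 11 [[20.0, 6.1, 122.1], [25.6, 15.6, 126.1], [31.9, 21.5, 133.9]]
```

View pics/s2.png

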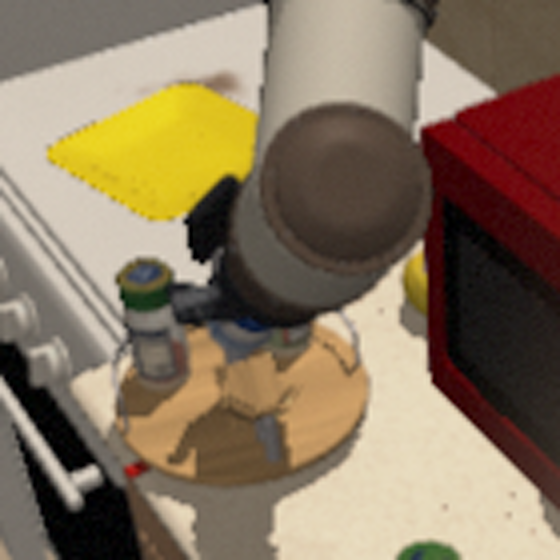

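The side view shows the arm hiding the shaker. The finger near (190,300) is well above the fixed jar. I check the shaker's pose in the hand with the wrist depth.

Run:
```python
from h import *
from bench import *
d=wrist("w3");P=cloud(d);s=read_state();r=R.from_quat(s["ee_rot"])
T=(P-s["position"])@r.as_matrix()
m=(d["range_z"]>0)&(abs(T[...,1])<24)&(abs(T[...,0])<40)&(T[...,2]>-45)&(T[...,2]<85)
q=T[m];print(len(q))
for a in range(-40,85,10):
    k=q[(q[:,2]>=a)&(q[:,2]<a+10)]
    if len(k)>5: print(a,len(k),"x",np.percentile(k[:,0],[5,50,90,98]).round(1),"y",np.percentile(k[:,1],[1,50,99]).round(1))
```

```text
4506
-40 496 x [ 7.9 18.6 20.9 21.4] y [-23.6  -0.5  23.4]
-30 1302 x [ 7.2 18.8 22.4 23.5] y [-22.9   0.4  23.1]
-20 651 x [12.7 22.  24.5 24.9] y [-21.6   0.4  21.9]
-10 374 x [13.7 22.7 24.8 25. ] y [-20.9   0.9  22.8]
0 226 x [15.7 23.2 24.6 25. ] y [-20.    1.   22.2]
10 150 x [17.6 22.7 24.1 24.3] y [-18.   -0.2  18.4]
20 332 x [12.9 21.7 23.9 24.3] y [-19.7   1.7  23.2]
30 285 x [10.9 22.3 24.7 25. ] y [-22.1   0.4  23.3]
40 173 x [14.7 23.2 25.  25.1] y [-20.    1.1  22.9]
50 52 x [17.  23.2 25.  25.1] y [-19.4   1.5  19.6]
60 24 x [20.5 23.  23.8 23.9] y [-11.6   0.1  12.5]
```

The shaker is straight and centred in the hand, with its foot 67 mm ahead of the TCP. I lower it.

Emit:
jog_arm --plan '[[20,[0.07,0,0.07],[0,0,0]],[20,[0.15,0,0.15],[0,0,0]],[20,[0.23,0,0.23],[0,0,0]],[20,[0.3,0,0.3],[0,0,0]],[20,[0.36,0,0.36],[0,0,0]],[20,[0.4,0,0.4],[0,0,0]],[20,[0.42,0,0.42],[0,0,0]],[20,[0.42,0,0.42],[0,0,0]]]'

```text
clock: 11.78
position: [443.1, 27.7, 111.9]
ee_rot: [-0.587, 0.713, 0.243, 0.296]
contact_force: [-0.3, -0.9, -1.7]
gripper_width: 43.6
grasp_force: 61.2
```

Run:
```python
from h import *
from bench import *
yaw=np.arctan2(-.982,-.191)
go([443.6,27,111.3],yaw,-np.pi/4)
d=wrist("w4");P=cloud(d);T=(P-read_state()["position"])@R.from_quat(read_state()["ee_rot"]).as_matrix()
m=(d["range_z"]>0)&(abs(T[...,1])<40)&(T[...,0]>-10)&(T[...,0]<60)&(T[...,2]>-45)&(T[...,2]<85)
q=T[m]
for a in range(-40,85,10):
    k=q[(q[:,2]>=a)&(q[:,2]<a+10)&(abs(q[:,1])<8)]
    if len(k)>5: print(a,len(k),"x",np.percentile(k[:,0],[5,50,90,98]).round(1))
k=q[(q[:,0]>28)&(q[:,0]<34)&(q[:,2]>-25)&(q[:,2]<60)];print("floor strip y",np.percentile(k[:,1],[2,50,98]).round(1),len(k))
```

```text
t 11.78 p [443.1  27.7 111.9] yawx -1.764 q [-0.23  0.31 -0.34 -0.89 -1.15  0.52] w 43.6 F [-0.3 -0.9 -1.7] 61.2
shift [ 0.008 -0.006 -0.   ] turn [-0.001  0.    -0.001]
-40 203 x [19.4 20.7 21.6 22.1]
-30 770 x [20.5 23.3 32.3 32.7]
-20 406 x [23.1 24.8 32.7 32.8]
-10 152 x [24.2 32.6 32.7 32.8]
0 113 x [32.3 32.6 32.7 32.8]
10 86 x [32.4 32.6 32.7 32.8]
20 470 x [32.5 38.2 44.  45.7]
30 350 x [39.6 49.  53.9 55.6]
40 179 x [32.6 57.1 59.2 59.7]
50 6 x [32.2 32.5 32.6 32.6]
60 70 x [32.6 54.9 58.9 59.6]
70 44 x [34.1 46.2 49.3 50.1]
80 13 x [35.3 37.8 40.2 40.4]
floor strip y [-16.2  -0.9  14.2] 1538
```

The floor's outer face is 32.6 mm from the axis, which agrees with a lift of about 2 mm, and it is centred within 1 mm. I ease down slightly and release.

Emit:
jog_arm --plan '[[20,[0.015,-0.008,0.015],[0,0,0]],[20,[0.015,-0.008,0.015],[0,0,0]],[46,[0.015,-0.008,0.015],[0,0,0]],[50,[0.015,-0.008,0.015],[0,0,0]],[60,[0.015,-0.008,0.015],[0,0,0]],[70,[0.015,-0.008,0.015],[0,0,0]],[80,[0.015,-0.008,0.015],[0,0,0]],[85,[0.015,-0.008,0.015],[0,0,0]],[85,[0.015,-0.008,0.015],[0,0,0]]]'

```text
clock: 12.95
position: [443.8, 27.6, 109.8]
ee_rot: [-0.587, 0.713, 0.243, 0.296]
contact_force: [0.2, -0.4, 0.3]
gripper_width: 85.2
grasp_force: 0.0
```

Run:
```python
from h import *
from bench import *
s=read_state();go(s["position"])
d=wrist("w5");P=cloud(d);T=(P-s["position"])@R.from_quat(s["ee_rot"]).as_matrix()
m=(d["range_z"]>0)&(abs(T[...,1])<24)&(abs(T[...,0])<27.5)&(T[...,2]>-60)&(T[...,2]<85)
q=T[m]
for a in range(-60,85,10):
    k=q[(q[:,2]>=a)&(q[:,2]<a+10)]
    if len(k)>5: print(a,len(k),"x",np.percentile(k[:,0],[5,50,90,98]).round(1),"y",np.percentile(k[:,1],[1,50,99]).round(1))
```

```text
t 12.95 p [443.8  27.6 109.8] yawx -1.764 q [-0.23  0.32 -0.34 -0.89 -1.15  0.52] w 85.2 F [ 0.2 -0.4  0.3] 0.0
shift [0. 0. 0.] turn [0. 0. 0.]
-60 2127 x [-1.2 19.6 23.9 24.6] y [-20.5   0.8  23.1]
-50 744 x [12.4 22.7 24.5 25.2] y [-19.5   1.2  22.6]
-40 331 x [16.2 22.9 24.5 24.9] y [-17.7   1.2  21.1]
-30 1237 x [10.4 21.9 25.3 26.2] y [-22.2   0.4  23.3]
-20 322 x [14.3 21.6 24.9 25.7] y [-21.5  10.7  22.7]
-10 155 x [14.7 21.6 25.  25.8] y [-20.9  12.9  23.3]
0 395 x [17.2 22.6 26.4 27.2] y [-23.8 -13.3  23.6]
10 79 x [19.8 23.2 26.4 26.9] y [-23.6 -13.8  23.6]
20 68 x [16.5 22.7 26.4 27.2] y [-23.4 -16.1  23.6]
30 60 x [11.3 23.4 26.9 27.4] y [-23.9  -0.3  23.8]
40 43 x [20.5 23.7 26.6 27.1] y [-22.9  16.4  23.5]
50 41 x [20.2 23.3 26.6 27.2] y [-23.8  15.9  23.3]
60 138 x [21.1 25.1 27.1 27.4] y [-24.   15.7  23.5]
```

Emit:
jog_arm --plan '[[85,[0,0,-0.1],[0,0,0]],[85,[0,0,-0.3],[0,0,0]],[85,[0,0,-0.6],[0,0,0]],[85,[0,0,-1],[0,0,0]],[85,[0,0,-1],[0,0,0]],[85,[0,0,-1],[0,0,0]]]'

```text
clock: 13.75
position: [430.0, -41.7, 180.4]
ee_rot: [-0.587, 0.713, 0.243, 0.296]
contact_force: [-0.1, -0.4, 0.0]
gripper_width: 85.2
grasp_force: 0.0
```

Run:
```python
from h import *
d=wrist("w6");P=cloud(d)
cv2.imwrite("pics/w6.png",d["img"][:,:,::-1])
o=np.array([452.9,74.6,60]);c=np.array([-.191,-.982,0]);z=(c+[0,0,1])/2**.5;x=(-c+[0,0,1])/2**.5;y=np.cross(z,x)
L=(P-o)@np.c_[x,y,z]
h=cv2.cvtColor(d["img"],cv2.COLOR_RGB2HSV);m=(abs(L[...,0])<40)&(abs(L[...,1])<40)&(L[...,2]>95)&(L[...,2]<150)
q=L[m];print(len(q),np.percentile(q,[2,50,98],axis=0).round(1).tolist())
k=q[q[:,2]>np.percentile(q[:,2],98)-4];print("cap top",k.mean(0).round(1),cv2.minEnclosingCircle(cv2.convexHull(k[:,:2].astype(np.float32))))
go([444,-43,270],-0.3)
```

```text
3680 [[-23.1, -18.8, 96.1], [-5.6, 1.4, 130.1], [17.0, 21.2, 131.9]]
cap top [ -2.    1.3 130.4] ((-1.097843885421753, 1.1848573684692383), 21.08101463317871)
t 13.8 p [429.8 -41.4 180. ] yawx -1.766 q [-0.37  0.24 -0.24 -0.8  -1.35  0.47] w 85.0 F [0.  0.7 0. ] 0.0
shift [-0.645 -0.142 -0.628] turn [-0.547  0.61  -1.321]
```

View pics/w6.png

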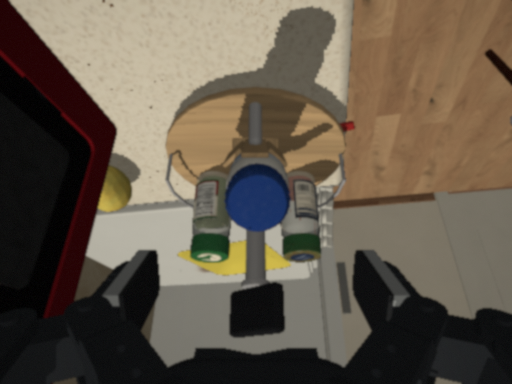

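The wrist view shows the blue cap centred at (258,196) in the cradle between the fixed jars. Its top is at (-1,1,130) in the cradle frame, so the shaker is home. I rise and level the tool.

Emit:
jog_arm --plan '[[85,[-0.2,0,-0.2],[0,0,0]],[85,[-0.45,0,-0.45],[0,0.15,0]],[85,[-0.7,0,-0.7],[0,0.3,0]],[85,[-0.7,0,-0.7],[0,0.45,0]],[85,[-0.7,0,-0.7],[0,0.6,0]],[85,[-0.7,0,-0.7],[0,0.75,0]],[85,[-0.7,0,-0.7],[0,0.75,0]]]'

```text
clock: 14.68
position: [429.5, -39.3, 278.0]
ee_rot: [-0.638, 0.77, 0.001, -0.001]
contact_force: [-0.0, 0.0, -0.5]
gripper_width: 85.2
grasp_force: 0.0
```

Emit:
jog_arm --plan '[[85,[0,0,0],[0,0,-0.17]],[85,[0,0,0],[0,0,-0.34]],[85,[0,0,0],[0,0,-0.51]],[85,[0,0,0],[0,0,-0.68]],[85,[0,0,0],[0,0,-0.84]],[85,[0,0,0],[0,0,-1]]]'

```text
clock: 15.42
position: [429.7, -42.1, 278.6]
ee_rot: [0.937, -0.349, -0.001, -0.001]
contact_force: [-0.3, -0.2, -0.1]
gripper_width: 84.7
grasp_force: 0.0
```

Emit:
jog_arm --plan '[[85,[0,0,0],[0,0,-0.17]],[85,[0,0,0],[0,0,-0.34]],[85,[0,0,0],[0,0,-0.51]],[85,[0,0,0],[0,0,-0.68]],[85,[0,0,0],[0,0,-0.84]],[85,[0,0,0],[0,0,-1]],[85,[0,0,0],[0,0,-1]]]'

```text
clock: 16.3
position: [429.8, -42.1, 278.8]
ee_rot: [0.987, 0.163, -0.001, -0.001]
contact_force: [0.6, 0.2, 0.3]
gripper_width: 85.2
grasp_force: 0.0
```

```bash
python3 -c "
from h import *
go([459.6,109,270],0.579)"
```

```text
t 16.3 p [429.8 -42.1 278.8] yawx 0.327 q [ 0.28 -0.   -0.29 -0.   -1.28  1.62] w 85.2 F [0.6 0.2 0.3] 0.0
shift [ 0.768 -1.335  0.09 ] turn [-0.002  0.    -0.24 ]
```

Emit:
jog_arm --plan '[[85,[0.2,-0.3,0],[0,0,-0.08]],[85,[0.4,-0.6,0],[0,0,-0.16]],[85,[0.4,-0.8,0],[0,0,-0.24]],[85,[0.4,-0.8,0],[0,0,-0.24]],[85,[0.4,-0.8,0],[0,0,-0.24]]]'

```text
clock: 16.92
position: [442.0, 46.3, 279.3]
ee_rot: [0.958, 0.285, -0.0, -0.0]
contact_force: [0.5, -0.7, -0.5]
gripper_width: 85.2
grasp_force: 0.0
```

Run:
```python
from h import *
d=wrist("w7");P=cloud(d)
m=(P[...,2]>210)&(P[...,2]<230)&(abs(P[...,0]-459)<50)&(abs(P[...,1]-109)<50)
t=P[m];print(len(t))
if len(t)>20: print(t.mean(0).round(1),cv2.minAreaRect(t[:,:2].astype(np.float32)))
go([459.6,109,270],0.579)
```

```text
1831
[461.2 108.6 219.1] ((459.7261047363281, 108.74807739257812), (62.5754280090332, 14.443440437316895), 33.29915237426758)
t 16.98 p [442.1  46.2 279.4] yawx 0.579 q [ 0.47  0.02 -0.27 -0.   -1.28  1.68] w 85.3 F [-0.6 -0.8 -0.3] 0.0
shift [ 0.49  -0.43   0.094] turn [-0.001 -0.     0.   ]
```

Emit:
jog_arm --plan '[[85,[0.25,-0.21,0],[0,0,0]],[85,[0.49,-0.43,0],[0,0,0]],[85,[0.49,-0.43,0.2],[0,0,0]],[85,[0.49,-0.43,0.5],[0,0,0]],[85,[0.49,-0.43,0.8],[0,0,0]],[85,[0.49,-0.43,0.95],[0,0,0]],[85,[0.49,-0.43,0.95],[0,0,0]]]'

```text
clock: 17.85
position: [458.9, 108.5, 183.5]
ee_rot: [0.958, 0.286, -0.001, 0.0]
contact_force: [0.0, 0.3, 0.3]
gripper_width: 84.9
grasp_force: 0.0
```

Emit:
jog_arm --plan '[[40,[0,0,0],[0,0,0]],[25,[0,0,0],[0,0,0]],[15,[0,0,0],[0,0,0]],[5,[0,0,0],[0,0,0]],[0,[0,0,0],[0,0,0]],[0,[0,0,0],[0,0,0]],[0,[0,0,0],[0,0,0]],[0,[0,0,0],[0,0,0]]]'

```text
clock: 18.85
position: [460.7, 108.1, 185.3]
ee_rot: [0.958, 0.287, 0.001, 0.002]
contact_force: [4.8, -6.6, 1.1]
gripper_width: 11.0
grasp_force: 58.6
```

```bash
python3 -c "
from h import *
go([459.6,109,183],0.579)"
```

```text
t 18.85 p [460.7 108.1 185.3] yawx 0.582 q [ 0.58  0.14 -0.38  0.   -1.05  1.57] w 11.0 F [ 4.8 -6.6  1.1] 58.6
shift [-0.004 -0.013  0.023] turn [ 0.003 -0.001  0.003]
```

The bar is gripped. I turn the carousel clockwise by about 1.21 rad, which is 1.155 of scale.

Emit:
jog_arm --plan '[[0,[0,0,0],[0,0,0.03]],[0,[0,0,0],[0,0,0.08]],[0,[0,0,0],[0,0,0.14]],[0,[0,0,0],[0,0,0.2]],[0,[0,0,0],[0,0,0.26]],[0,[0,0,0],[0,0,0.32]],[0,[0,0,0],[0,0,0.38]],[0,[0,0,0],[0,0,0.44]],[0,[0,0,0],[0,0,0.5]],[0,[0,0,0],[0,0,0.56]]]'

```text
clock: 20.1
position: [460.9, 107.5, 185.4]
ee_rot: [1.0, -0.003, 0.001, 0.002]
contact_force: [5.8, -9.0, 0.3]
gripper_width: 11.7
grasp_force: 58.6
```

Emit:
jog_arm --plan '[[0,[0,0,0],[0,0,0.06]],[0,[0,0,0],[0,0,0.12]],[0,[0,0,0],[0,0,0.18]],[0,[0,0,0],[0,0,0.24]],[0,[0,0,0],[0,0,0.3]],[0,[0,0,0],[0,0,0.36]],[0,[0,0,0],[0,0,0.42]],[0,[0,0,0],[0,0,0.48]],[0,[0,0,0],[0,0,0.54]],[0,[0,0,0],[0,0,0.57]]]'

```text
clock: 21.35
position: [460.7, 106.9, 185.4]
ee_rot: [0.955, -0.297, 0.002, 0.002]
contact_force: [4.8, -11.0, -0.6]
gripper_width: 11.5
grasp_force: 58.7
```

Emit:
jog_arm --plan '[[0,[0,0,0],[0,0,0.015]],[0,[0,0,0],[0,0,0.025]],[0,[0,0,0],[0,0,0.025]],[0,[0,0,0],[0,0,0.025]],[0,[0,0,0],[0,0,0.025]]]'

```text
clock: 21.98
position: [460.7, 106.9, 185.3]
ee_rot: [0.951, -0.309, 0.002, 0.002]
contact_force: [5.2, -11.2, -0.4]
gripper_width: 11.3
grasp_force: 58.7
```

Run:
```python
from h import *
from bench import *
go([459.6,109,183],-0.63)
for n in("side","top"):
    d=get_image(n);P=cloud(d);h=cv2.cvtColor(d["img"],cv2.COLOR_RGB2HSV)
    m=(h[...,0]>105)&(h[...,0]<130)&(h[...,1]>110)&(np.hypot(P[...,0]-459,P[...,1]-105)<180)&(P[...,2]>125)&(P[...,2]<185);t=P[m]
    if len(t)>4:
        v=np.median(t,0);print(n,"cap",len(t),v.round(1),"dir",np.arctan2(v[1]-109,v[0]-459.6)+np.pi)
    cv2.imwrite(f"pics/f_{n}.png",cv2.resize((d["img"][100:240,100:260] if n=="side" else d["img"][190:320,110:230]),None,fx=4,fy=4,interpolation=2)[:,:,::-1])
```

```text
t 21.98 p [460.7 106.9 185.3] yawx -0.627 q [ 0.58  0.14 -0.38  0.01 -1.05  0.36] w 11.3 F [  5.2 -11.2  -0.4] 58.7
shift [-0.021 -0.011  0.023] turn [ 0.002 -0.004  0.003]
side cap 181 [342.   75.5 146.6] dir 0.27760026076347133
top cap 185 [345.4  84.9 154.8] dir 0.20809269722795554
```

View pics/f_side.png

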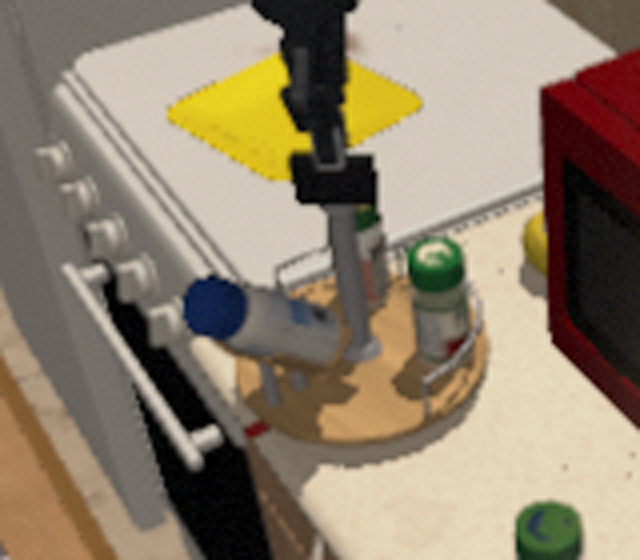

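The side view shows the shaker lying in the cradle at (265,320), pointing over the red pointer at (257,430). The bar is gripped at (335,180). The directions agree within about 0.02 rad, so I hand it in.

```bash
python3 -c "
from bench import *
print(job_done())"
```

```text
the job is handed in; nothing more can be done
None
```

The shaker lies home in the cradle, the carousel is turned over the red pointer with the bar still gripped, and the job is handed in at about 22 s of 51 s; no verdict came back.

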